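Zero the thickness gauge and hold its jaws open

ROBOT

A 6-joint arm with a two-finger parallel gripper is mounted at the origin on the work surface. World frame = base frame: x ahead of the robot, y to its left, z up, the work surface at z = 0. Lengths are in mm, angles in rad, forces in N, time in s.
With the tool pointing down it reaches from about 275 to 1000 mm from the base axis. Payload 8.4 kg.
Tool frame: the origin (TCP) lies midway between the tips of the shut fingers; the grasp point (between the pads) lies 19 mm behind it; z points along the fingers, y is the line along which they close (so a half turn about z gives the same grasp; the last joint's range is limited). The gripper opens to 85 mm and grips with 20 to 120 N. Pads are 22 mm wide; open, the fingers measure 114 mm over their backs; the gripper's body (76 mm by 85 mm) begins 54 mm behind the grasp point. The pads swing forward as they close: fully open they stand 13 mm farther back than shut.
Start: joints at [1.206, 0.353, 1.633, -0, 1.155, -0.002], TCP at [221.807, 584.32, 231.281] pointing down, gripper open.
Joint ranges: [-2.63, 2.63], [-0.92, 2.1], [0.06, 2.66], [-1.3, 4.44], [0, 2.69], [-3.02, 3.02]. Speed limits (rad/s): [2.22, 2.22, 2.79, 3.14, 3.14, 3.14].

INTERFACE

Orientations are given as [roll, pitch, yaw] about the fixed x, y, z axes, in that order (R = Rz(yaw) Ry(pitch) Rx(roll)).
In Python, from rig import r gives the robot as it stands.
- The arm moves only by the shell command python3 -m inch 'ROWS' [OPENING] [FORCE]. ROWS is JSON, a list that holds one entry, the list of rows, each a list of 6 numbers: the shift along the tool's x, y, z scaled (see below), then the turn, a rotation vector about the tool's x, y, z scaled (see below). In form: [[[tx, ty, tz, wx, wy, wz], ...]]. A call has 1 to 8 rows; each row is the pose to reach, as a shift and turn from the pose commanded when the call began, along the tool's axes at that moment, turning the shorter way round; what a row does not reach only later rows make up. The controller multiplies each number of a shift by 20 cm and each number of a turn by pi rad. A row lasts 1/12 s, in which the tool goes at most 41.7 mm and 7.16 degrees, less where a joint would pass 70% of its speed; a pose out of reach is approached as far as the arm can. A call with a number of a shift or a turn outside -1 to 1 is refused whole. A call with a gripper value outside its range is refused whole. OPENING is the gripper's target within -1 to 1 (fully open at 1, half-way at 0, shut at -1), set as the call begins (- or left out, the last holds). The fingers move at their own pace and stop on an object; FORCE is the grip in N (left out, the last holds). Time passes only in rows, so rows that repeat a pose let the fingers close. It gives the time, the measured TCP pose, the force, the opening and the grip force at its end, in the units of the state.
- r.sense(): the state, without advancing time (a new reading comes with each control period).
- r.grab_frame(name): name is "side" or "top"; returns the picture (480x640x3 uint8, red, green, blue); there is no depth.
- r.camera_info(name): a dict with "K" (3x3 intrinsics, pixels), "rvec" (rotation vector, rad) and "tvec" (3), from world to camera coordinates, as OpenCV has them. Camera axes: x right, y down, z forward; pixel columns grow to the right and rows downward; lengths in mm; the calibration is good to about 2 mm. A picture is of the moment at which its call begins. camera_info takes no time and is no camera call.
- r.sign_off(): hands the job in; it is judged then, once.
The state is a dict: "clock": time; "qpos": joint angles; "qvel": joint speeds; "joint_efforts": joint torques, N m; "eef_pos": TCP position; "tcp_rot": TCP orientation; "contact_force": force on the tool from outside, world axes, zero at the start; "wrist_torque": the same for the moment, N m; "opening": opening from 0.0 (shut) to 1.0 (fully open); "grasp_force": force on a finger pad.
Only numpy, scipy, OpenCV 4.12 (cv2) and the standard library are available. Lean on these libraries where they do the work, as an engineer would, in place of code of your own. Each camera call takes 0.05 s, during which the arm holds its last target. There are 200 camera calls.

TASK

Zero the bench thickness gauge: with its jaws closed, turn the round bezel until the red zero mark lies under the needle. Then push the blue spring-loaded plunger down until the needle stands in the green band (jaws about 10 mm open) and keep it there, so that a colleague can slide an ear shell between the jaws: the program finishes while still holding the plunger down. Leave everything else on the bench where it is.

Things in the scene. Friction and masses are not known exactly. Their poses are not given: they have to be found in the camera images.
- gauge: white bench thickness gauge on a black foot 150 (x) x 215 (y) x 16 mm, fixed. Origin: centre of the underside; x the way the jaws stick out (away from the robot, turned up to 0.5 rad), y left, z up. Dial at y = -57.5 mm (housing 90 x 85 mm, top z = 46 mm), plunger at y = +57.5 mm (housing 70 x 70 mm, top z = 62 mm). Jaws: two steel arms at y = 0, out to x = 103 mm, below z = 65 mm.
- dial_centre (a point): centre of the white dial face, on the bezel's axis, 69 mm above the bench; its x axis points to the red zero mark at the rim. The bezel is a dark knurled round knob, 60 mm diameter, its side free from z = 47 to 69 mm, turning about the vertical against slight friction (0.05 N m) and staying where left. Face, red mark, ticks and green band turn with it; the needle does not.
- needle_tip (a point): tip of the black needle, 20 mm from the dial's axis and 72 mm above the bench, just above the dial face. At rest the needle points along the gauge's +x. As the plunger goes down it runs clockwise 0.3 rad per mm. On the zeroed dial the green band, centred on 10 mm, spans 8.4 to 11.6 mm.
- bezel (a joint): angle of the bezel in rad, growing counter-clockwise seen from above; 0 = the red zero mark lies exactly under the tip of the resting needle. Range -2.8 to 2.8; starts at 0.5 to 1.5.
- plunger_top (a point): centre of the flat top of the blue plunger cap (32 mm diameter, 12 mm thick), 102 mm above the bench at rest; moves down with the plunger.
- plunger (a joint): travel of the spring-loaded plunger in m, straight down: 0 at rest (up), 0.016 at its stop. The spring returns it when released: about 3 N to start and 0.7 N per mm more (about 10 N at 0.010). The jaws open as much as the plunger goes down, and the needle follows.
- shell_a: clear ear shell, a loose dome 28 mm across and 21 mm high, near the gauge's jaws; origin under its centre
- shell_b: flesh-coloured ear shell, same size as the clear one, near the gauge's jaws; origin under its centre
- spray_can: white and blue spray can, 52 mm diameter, 178 mm tall, loose; origin under its centre
- carton: white carton with a grey band, 55 x 75 x 100 mm tall, loose; origin under its centre
- jar: amber jar, 60 mm diameter, 75 mm tall, loose; origin under its centre

How it is judged:
By the outcome, as a careful person would: the job done as asked, in the order asked, and still so for the second after the job is handed in, while the arm keeps its last pose, push and grip.
It also fails if it takes over 38 s, if anything falls off the work surface, if the arm or the gripper's body presses on something with over 40 N, if the wrist force passes 120 N, or if a joint passes its speed limit or range.

## Working session

There is one attempt and no reset: what is moved stays moved. The work goes in short steps, Python scripts to look and compute and a shell command to move; the robot and the scene stay as the last step left them, time stands still between calls to the robot, and variables do not carry over. Pictures are saved under pics/ and viewed, at most 10 in all, crops included, and the job is handed in when it is done.

```bash
mkdir -p pics; ls
python3 - <<'E'
from rig import r
import cv2
print(r.sense())
for n in("top","side"):
    cv2.imwrite(f"pics/{n}0.png",cv2.cvtColor(r.grab_frame(n),cv2.COLOR_RGB2BGR)); print(r.camera_info(n))
E
```

```text
pics
{'clock': 0.0, 'qpos': array([ 1.20560262e+00,  3.53693582e-01,  1.63412157e+00,  1.29662059e-05,
        1.15520763e+00, -2.37486007e-03]), 'qvel': array([-0.00089076,  0.00030284, -0.00291812, -0.00075168, -0.00167879,
       -0.00024183]), 'joint_efforts': array([ 3.90894027e-03, -6.05263782e+01, -3.42057145e+01,  4.01671932e-04,
        9.63428960e-03,  5.53741756e-05]), 'eef_pos': array([221.63152586, 583.87666468, 230.53868342]), 'tcp_rot': array([-3.14016255e+00, -1.52513357e-05,  2.77876855e+00]), 'contact_force': array([ 0.38866335, -0.66479366, -0.202308  ]), 'wrist_torque': array([-0.0856717 ,  0.03893712, -0.01621941]), 'grasp_force': 0.0, 'opening': 0.9985187941874506}
{'K': array([[578.8061651 ,   0.        , 322.5591883 ],
       [  0.        , 578.8061651 , 246.94704003],
       [  0.        ,   0.        ,   1.        ]]), 'rvec': array([ 2.17360013, -2.18343839,  0.08728239]), 'tvec': array([  34.91108084,  548.14514693, 1313.98919229])}
{'K': array([[466.25563285,   0.        , 309.78519756],
       [  0.        , 466.25563285, 249.78643424],
       [  0.        ,   0.        ,   1.        ]]), 'rvec': array([ 2.24020615, -0.71375342,  0.32642034]), 'tvec': array([-422.9318555 ,  287.92934459,  868.74013564])}
```

View pics/top0.png

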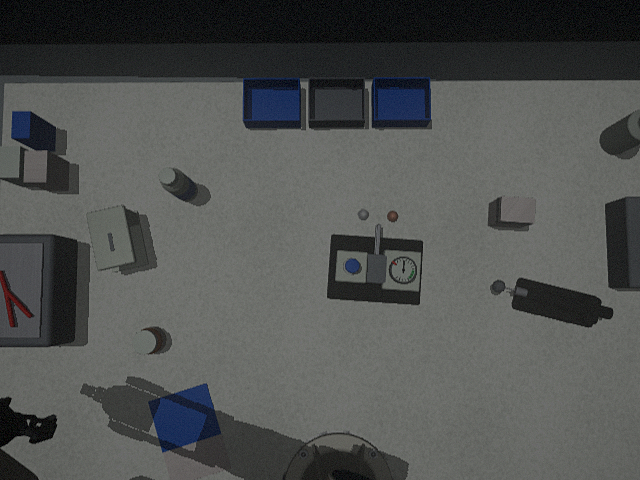

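View pics/side0.png

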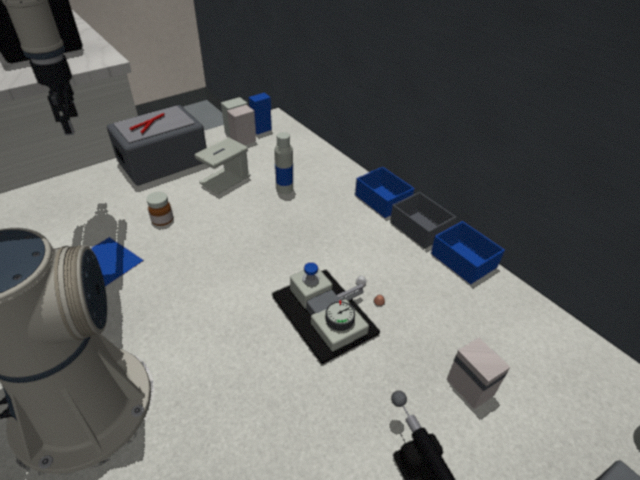

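The top view shows the gauge at about (376,270), with the plunger at (353,266), the dial at (403,270) and the shells at (363,214) and (392,216). Nothing blocks the space around it.

```bash
cat > h.py <<'E'
import numpy as np, cv2
from rig import r
def cam(n):
    c=r.camera_info(n); return np.array(c["K"]),cv2.Rodrigues(np.array(c["rvec"]))[0],np.array(c["tvec"]).ravel()
def ray(n,u,v,z):
    K,R,t=cam(n); d=R.T@np.linalg.inv(K)@[u,v,1]; o=-R.T@t
    return o+d*(z-o[2])/d[2]
def proj(n,p):
    K,R,t=cam(n); q=K@(R@np.array(p,float)+t); return q[:2]/q[2]
def cent(m,x0,y0,x1,y1):
    s=np.zeros_like(m);s[y0:y1,x0:x1]=m[y0:y1,x0:x1]
    n,l,st,c=cv2.connectedComponentsWithStats(s)
    i=1+np.argmax(st[1:,4]); return c[i],st[i]
E
python3 - <<'E'
from h import *
im=cv2.imread("pics/top0.png"); hsv=cv2.cvtColor(im,cv2.COLOR_BGR2HSV)
blue=cv2.inRange(hsv,(100,120,40),(130,255,255))
c,st=cent(blue,335,250,370,285);print("plunger",c,st,ray("top",*c,102))
foot=cv2.inRange(hsv,(0,0,0),(180,255,45))
s=np.zeros_like(foot);s[225:315,320:430]=foot[225:315,320:430]
cs=max(cv2.findContours(s,0,2)[0],key=cv2.contourArea); rc=cv2.minAreaRect(cs)
print(rc,[ray("top",*p,16).round(1) for p in cv2.boxPoints(rc)])
im2=cv2.imread("pics/side0.png"); h2=cv2.cvtColor(im2,cv2.COLOR_BGR2HSV)
c,st=cent(cv2.inRange(h2,(100,120,40),(130,255,255)),295,255,325,285);print("side plunger",c,st,ray("side",*c,97))
big=np.hstack([cv2.resize(im[245:295,378:428],(400,400),interpolation=2),cv2.resize(im2[290:340,315:365],(400,400),interpolation=2)])
cv2.imwrite("pics/crop0.png",cv2.convertScaleAbs(big,alpha=1.4))
E
```

```text
plunger [351.83225806 265.3483871 ] [345 259  14  14 155] [501.48575659 -30.92276461 102.        ]
((374.9046630859375, 268.98455810546875), (92.73684692382812, 64.52552032470703), 4.0141754150390625) [array([431. ,  24.1,  16. ]), array([580. ,  12.9,  16. ]), array([ 563.8, -201.8,   16. ]), array([ 415.1, -188.6,   16. ])]
side plunger [310.65354331 268.36220472] [305 263  13  12 127] [498.52142369 -31.86880195  97.        ]
```

View pics/crop0.png

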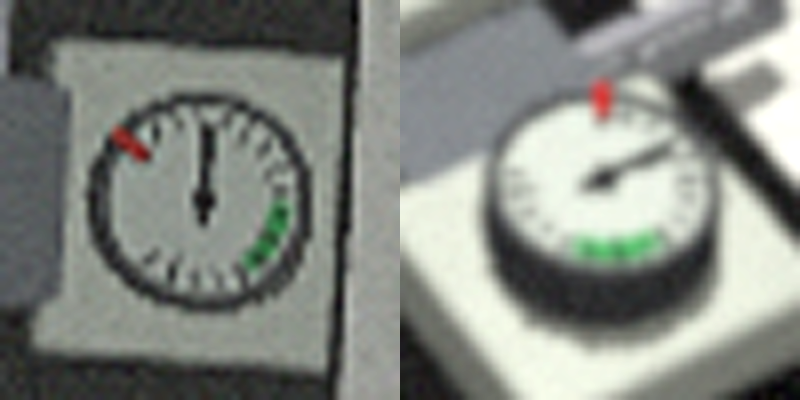

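Everything fits: the foot measures 149 x 216 mm, and the plunger agrees in both views. The red mark is about 0.97 rad counter-clockwise of the needle. Next I'll measure the dial precisely and work out the moves.

```bash
cat >> h.py <<'E'
from scipy.spatial.transform import Rotation as Ro
def move(p,yang=None):
    "tool shift (scaled) to world point p; yang: world angle wanted for tool y (mod pi)"
    s=r.sense(); R=Ro.from_euler("xyz",s["tcp_rot"]); d=R.inv().apply(np.array(p)-s["eef_pos"])
    print("pos",s["eef_pos"].round(1),"shift",(d/200).round(3), "n",np.linalg.norm(d)/41.7)
    a=np.arctan2(*R.as_matrix()[[1,0],1]); print("yang",round(a,3))
    if yang is not None: print("wz",round(-((yang-a+np.pi/2)%np.pi-np.pi/2)/np.pi,4))
def dial(fn,n="top"):
    im=cv2.imread(fn);h=cv2.cvtColor(im,cv2.COLOR_BGR2HSV)
    C=np.array([493.2,-145.7,69]); u,v=proj(n,C).astype(int);b=(u-16,v-16,u+17,v+17)
    red=cv2.inRange(h,(0,120,50),(8,255,255))|cv2.inRange(h,(172,120,50),(180,255,255))
    gr=cv2.inRange(h,(45,80,40),(85,255,255))
    for k,m in(("red",red),("green",gr)):
        try:
            c,st=cent(m,*b);p=ray(n,*c,69)-C;print(k,c.round(1),st[4],p.round(1),"ang rel gauge x",round(np.arctan2(p[1],p[0])+.075,3),"r",np.hypot(*p[:2]).round(1))
        except Exception as e:print(k,"none")
E
python3 - <<'E'
from h import *
print("dial circ",ray("top",203.5/8-.5+378,200.5/8-.5+245,69),"needle tip",ray("top",207.5/8-.5+378,130/8-.5+245,72))
dial("pics/top0.png");dial("pics/side0.png","side")
move([493.2,-145.7,140],0.41)
E
```

```text
dial circ [ 493.25965965 -145.92801973   69.        ] needle tip [ 512.67869751 -146.93541266   72.        ]
red [393.7 262.5] 10 [15.9 20.1  0. ] ang rel gauge x 0.977 r 25.6
green [411.2 274. ] 20 [ -9.9 -18.3   0. ] ang rel gauge x -1.991 r 20.8
red [339.7 301.5] 6 [14.9 23.2  0. ] ang rel gauge x 1.075 r 27.6
green [341.4 320.6] 19 [-13.2 -17.9   0. ] ang rel gauge x -2.13 r 22.2
pos [221.6 583.9 230.6] shift [-2.564 -2.928  0.457] n 18.795464781152447
yang 1.208
wz 0.254
```

```bash
python3 -m inch '[[[-0.86,-0.98,0,0,0,0],[-0.86,-0.98,0,0,0,0],[-0.86,-0.98,0,0,0,0],[-0.86,-0.98,0,0,0,0],[-0.86,-0.98,0,0,0,0],[-0.86,-0.98,0,0,0,0],[-0.86,-0.98,0,0,0,0]]]' 1
python3 -m inch '[[[-0.86,-0.98,0,0,0,0],[-0.86,-0.98,0,0,0,0],[-0.86,-0.98,0,0,0,0],[-0.86,-0.98,0,0,0,0],[-0.86,-0.98,0,0,0,0],[-0.86,-0.98,0,0,0,0],[-0.86,-0.98,0,0,0,0]]]'
python3 -m inch '[[[-0.84,-0.96,0,0,0,0.254],[-0.84,-0.96,0,0,0,0.254],[-0.84,-0.96,0,0,0,0.254],[-0.84,-0.96,0,0,0,0.254],[-0.84,-0.96,0,0,0,0.254],[-0.84,-0.96,0,0,0,0.254],[-0.84,-0.96,0,0,0,0.254],[-0.84,-0.96,0,0,0,0.254]]]'
python3 - <<'E'
from h import *
move([493.2,-145.9,110],0.41)
E
```

```text
clock: 0.68
eef_pos: [313.4, 335.2, 230.8]
tcp_rot: [-3.139, 0.0, 2.777]
contact_force: [-0.0, 0.0, -1.2]
opening: 0.997
grasp_force: 0.0
clock: 1.27
eef_pos: [405.5, 91.6, 231.4]
tcp_rot: [-3.141, 0.001, 2.776]
contact_force: [0.7, 1.0, -0.3]
opening: 1.0
grasp_force: 0.0
clock: 1.93
eef_pos: [493.9, -145.6, 230.9]
tcp_rot: [-3.141, -0.0, 1.975]
contact_force: [0.2, -0.2, -0.1]
opening: 1.0
grasp_force: 0.0
pos [ 493.9 -145.6  230.9] shift [-0.    -0.004  0.604] n 2.898282708616289
yang 0.404
wz -0.0018
```

```bash
python3 -m inch '[[[0,-0.004,0.85,0,0,0],[0,-0.004,0.85,0,0,0],[0,-0.004,0.85,0,0,0],[0,-0.004,0.85,0,0,0],[0,-0.004,0.85,0,0,0],[0,-0.004,0.85,0,0,0]]]'
python3 - <<'E'
from h import *
a=r.grab_frame("side")[:,:,::-1];b=r.grab_frame("top")[:,:,::-1]
cv2.imwrite("pics/c1.png",cv2.convertScaleAbs(np.hstack([cv2.resize(b[215:315,353:453],(400,400),interpolation=2),cv2.resize(a[245:345,290:390],(400,400),interpolation=2)]),alpha=1.4))
move([493.2,-145.9,45],0.41)
E
```

```text
clock: 2.43
eef_pos: [490.3, -142.1, 59.7]
tcp_rot: [-3.137, -0.004, 1.983]
contact_force: [-0.3, 0.4, 1.1]
opening: 0.997
grasp_force: 0.0
pos [ 493.6 -143.4   63.1] shift [-0.011 -0.007  0.09 ] n 0.43827373440862044
yang 0.412
wz 0.0005
```

View pics/c1.png

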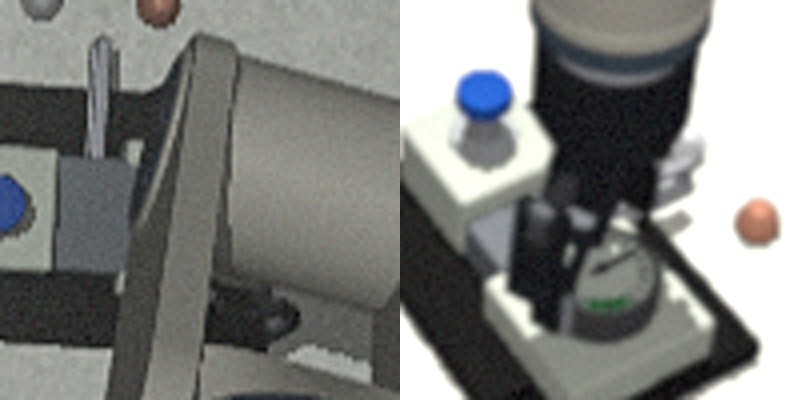

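The fingers are either side of the bezel, and the near finger is just left of the dial at about (545,270) in the crop. Now I'll lower slightly and close.

```bash
python3 -m inch '[[[0,0,0.04,0,0,0],[0,0,0.075,0,0,0],[0,0,0.075,0,0,0],[0,0,0.075,0,0,0]]]'
python3 -m inch '[[[0,0,0,0,0,0],[0,0,0,0,0,0],[0,0,0,0,0,0],[0,0,0,0,0,0],[0,0,0,0,0,0],[0,0,0,0,0,0]]]' -0.2 25
```

```text
clock: 2.87
eef_pos: [492.7, -143.7, 46.8]
tcp_rot: [3.141, 0.0, 1.981]
contact_force: [-0.0, 0.5, -0.2]
opening: 0.998
grasp_force: 0.0
clock: 3.37
eef_pos: [491.3, -144.1, 46.7]
tcp_rot: [-3.139, -0.0, 1.981]
contact_force: [-6.0, -2.5, 9.0]
opening: 0.69
grasp_force: 25.3
```

```bash
python3 -m inch '[[[0,0,0,0,0,0.315],[0,0,0,0,0,0.315],[0,0,0,0,0,0.315],[0,0,0,0,0,0.315],[0,0,0,0,0,0.315],[0,0,0,0,0,0.315],[0,0,0,0,0,0.315],[0,0,0,0,0,0.315]]]'
python3 -m inch '[[[0,0,0,0,0,0],[0,0,0,0,0,0],[0,0,0,0,0,0]]]'
python3 - <<'E'
from h import *
a=r.grab_frame("side")[:,:,::-1];cv2.imwrite("pics/s2raw.png",a)
cv2.imwrite("pics/c2.png",cv2.convertScaleAbs(cv2.resize(a[280:350,305:375],(560,560),interpolation=2),alpha=1.4))
dial("pics/s2raw.png","side"); print(r.sense()["tcp_rot"])
E
```

```text
clock: 4.03
eef_pos: [492.6, -144.3, 46.8]
tcp_rot: [3.141, 0.0, 0.985]
contact_force: [-1.7, -4.0, 4.0]
opening: 0.693
grasp_force: 26.0
clock: 4.28
eef_pos: [492.6, -144.2, 46.8]
tcp_rot: [3.141, 0.0, 0.996]
contact_force: [-2.9, -4.8, 7.1]
opening: 0.694
grasp_force: 26.1
red [351.3 306.2] 15 [26.7 -0.4  0. ] ang rel gauge x 0.058 r 26.7
green [332.7 318. ] 17 [-23.5  -2.7   0. ] ang rel gauge x -2.951 r 23.6
[3.14083047e+00 3.64803390e-04 9.95971270e-01]
```

View pics/c2.png

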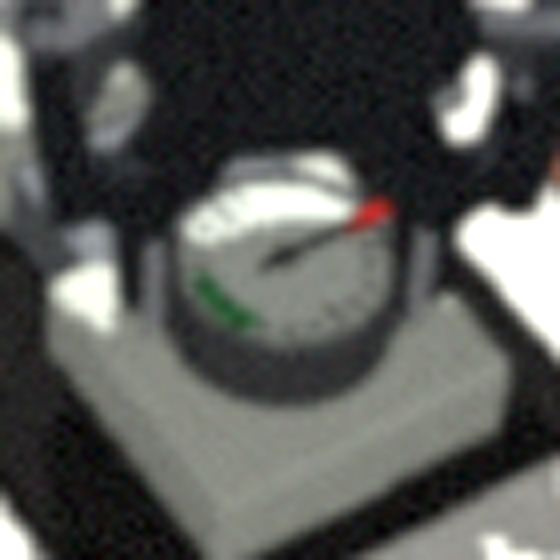

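The needle points right at the red mark, at (375,212) in the crop. Release, clear away and check from above.

```bash
python3 -m inch '[[[0,0,0,0,0,0],[0,0,0,0,0,0],[0,0,0,0,0,0],[0,0,0,0,0,0]]]' 1
python3 -m inch '[[[0,0,-0.1,0,0,0],[0,0,-0.3,0,0,0],[0,0,-0.5,0,0,0],[0,0,-0.5,0,0,0],[0,0,-0.5,0,0,0]]]'
python3 -m inch '[[[0.88,-0.52,0,0,0,-0.15],[0.88,-0.52,0,0,0,-0.15],[0.88,-0.52,0,0,0,-0.15],[0.88,-0.52,0,0,0,-0.15],[0.88,-0.52,0,0,0,-0.15],[0.88,-0.52,0,0,0,-0.15],[0.88,-0.52,0,0,0,-0.15]]]' -1
python3 - <<'E'
from h import *
for n in("side","top"):
    a=r.grab_frame(n)[:,:,::-1];cv2.imwrite(f"pics/{n}3.png",a);dial(f"pics/{n}3.png",n)
cv2.imwrite("pics/c3.png",cv2.convertScaleAbs(np.hstack([cv2.resize(cv2.imread("pics/top3.png")[245:295,378:428],(400,400),interpolation=2),cv2.resize(cv2.imread("pics/side3.png")[290:340,315:365],(400,400),interpolation=2)]),alpha=1.4))
print(r.sense()["clock"]);move([501.5,-31,110],1.496)
E
```

```text
clock: 4.67
eef_pos: [492.5, -143.5, 46.2]
tcp_rot: [-3.141, -0.0, 0.992]
contact_force: [0.1, 0.4, 0.2]
opening: 1.001
grasp_force: 0.0
clock: 5.08
eef_pos: [494.2, -144.0, 148.6]
tcp_rot: [3.137, -0.002, 0.992]
contact_force: [-0.2, -0.4, 0.3]
opening: 1.001
grasp_force: 0.0
clock: 5.67
eef_pos: [500.8, 62.3, 144.9]
tcp_rot: [-3.139, 0.0, 1.467]
contact_force: [-0.4, -0.3, -0.6]
opening: 0.011
grasp_force: 0.0
red [351.5 306.1] 12 [27.2 -0.5  0. ] ang rel gauge x 0.057 r 27.2
green [332.8 317.8] 18 [-23.   -2.5   0. ] ang rel gauge x -2.957 r 23.1
red [403.5 258.3] 11 [25.2 -2.   0. ] ang rel gauge x -0.003 r 25.2
green [404.  278.9] 17 [-20.6  -2.3   0. ] ang rel gauge x -2.958 r 20.7
5.7667
pos [501.   60.2 145.2] shift [-0.453  0.052  0.176] n 2.3450139470305316
yang -0.107
wz 0.4896
```

View pics/c3.png

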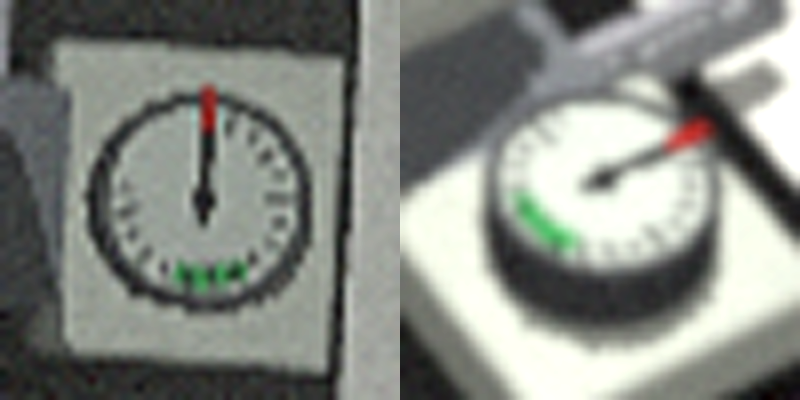

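The red mark lies under the needle: red is at (208,108) in the top crop, with the needle on the same line. Now the plunger.

```bash
python3 -m inch '[[[-0.453,0.052,0,0,0,0],[-0.453,0.052,0.0,0,0,0],[-0.453,0.052,0.1,0,0,0],[-0.453,0.052,0.16,0,0,0],[-0.453,0.052,0.16,0,0,0],[-0.453,0.052,0.16,0,0,0]]]' -1 40
python3 - <<'E'
from h import *
move([501.5,-31,92])
E
```

```text
clock: 6.27
eef_pos: [501.4, -31.9, 113.6]
tcp_rot: [-3.139, 0.0, 1.46]
contact_force: [0.3, -0.1, -0.3]
opening: 0.003
grasp_force: 0.0
pos [501.4 -31.9 113.6] shift [0.005 0.    0.108] n 0.5186067818356533
yang -0.111
```

```bash
python3 -m inch '[[[0.004,0,0.03,0,0,0],[0.004,0,0.06,0,0,0],[0.004,0,0.085,0,0,0],[0.004,0,0.108,0,0,0],[0.004,0,0.108,0,0,0],[0.004,0,0.108,0,0,0],[0.004,0,0.108,0,0,0]]]'
python3 - <<'E'
from h import *
for n in("side","top"):
    a=r.grab_frame(n)[:,:,::-1];cv2.imwrite(f"pics/{n}4.png",a);dial(f"pics/{n}4.png",n)
cv2.imwrite("pics/c4.png",cv2.convertScaleAbs(np.hstack([cv2.resize(cv2.imread("pics/top4.png")[245:295,378:428],(400,400),interpolation=2),cv2.resize(cv2.imread("pics/side4.png")[250:340,280:370],(400,400),interpolation=2)]),alpha=1.4))
s=r.sense();print(s["eef_pos"],s["contact_force"])
E
```

```text
clock: 6.85
eef_pos: [503.2, -29.8, 93.3]
tcp_rot: [3.14, 0.0, 1.464]
contact_force: [-1.5, -2.2, 8.6]
opening: 0.003
grasp_force: 4.2
red [351.2 306.1] 13 [26.7 -0.1 -0. ] ang rel gauge x 0.073 r 26.7
green [332.7 317.8] 19 [-23.2  -2.3   0. ] ang rel gauge x -2.969 r 23.3
red none
green none
[503.20477632 -29.77612842  93.33310824] [-0.97383076 -2.67783365  9.28588529]
```

View pics/c4.png

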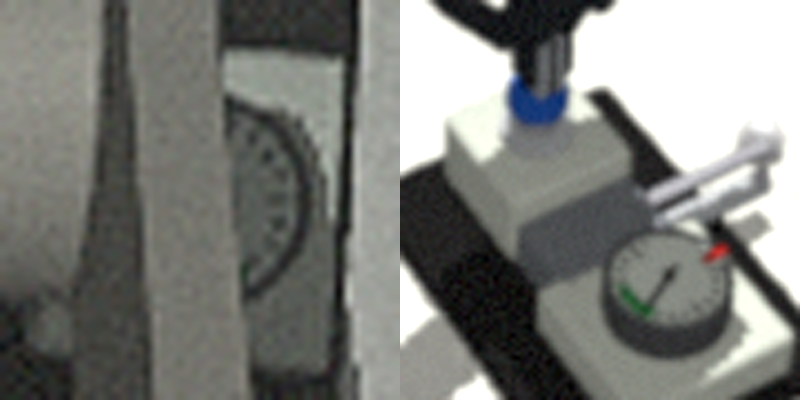

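The needle has only reached the near edge of the green band (needle end at about (648,306) in the crop, green at (632,300)). Height and force both suggest about 8.8 mm, so I'll go roughly 1.3 mm deeper.

```bash
python3 -m inch '[[[0,0,0.007,0,0,0],[0,0,0.007,0,0,0],[0,0,0.007,0,0,0],[0,0,0.007,0,0,0]]]'
python3 - <<'E'
from h import *
a=r.grab_frame("side")[:,:,::-1];cv2.imwrite("pics/side5.png",a);dial("pics/side5.png","side")
cv2.imwrite("pics/c5.png",cv2.convertScaleAbs(cv2.resize(a[290:340,315:365],(600,600),interpolation=2),alpha=1.6))
for t in(9,10,11):
    th=-.075-.3*t;p=proj("side",[493.2+20*np.cos(th),-145.7+20*np.sin(th),72]);print(t,((p-[315,290]+.5)*12).round())
s=r.sense();print(s["eef_pos"],s["contact_force"])
E
```

```text
clock: 7.28
eef_pos: [503.2, -29.8, 92.0]
tcp_rot: [3.14, 0.0, 1.464]
contact_force: [-2.8, -2.7, 9.0]
opening: -0.001
grasp_force: 4.7
red [351.2 306.1] 13 [26.7 -0.1 -0. ] ang rel gauge x 0.073 r 26.7
green [332.9 317.9] 18 [-23.   -2.9   0. ] ang rel gauge x -2.942 r 23.2
9 [258. 335.]
10 [231. 316.]
11 [211. 292.]
[503.20343913 -29.781461    92.00242199] [-2.01513008 -2.60400031  9.80355018]
```

View pics/c5.png

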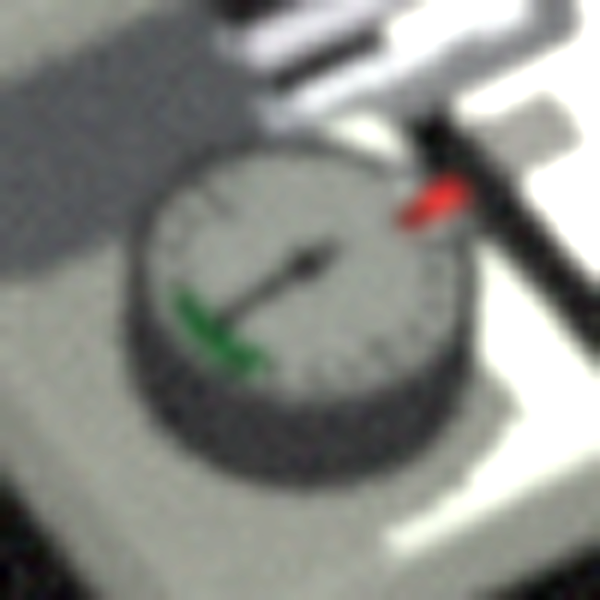

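The needle tip, at about (222,325), stands in the middle of the green band, which runs from (180,295) to (262,372). The push is steady at about 10 N, so I'll hand in while holding.

```bash
python3 -c "
from rig import r
print(r.sign_off())"
```

```text
the job is handed in; nothing more can be done
None
```

The gauge is zeroed with the red mark under the needle, and the arm is still holding the plunger about 10 mm down with the needle in the middle of the green band; I handed in at about 7.3 s, and the result of the judging was not shown.

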